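# Tip the tap handles off the sorter tray into the packing box

## Task

Pick up the grey sorter tray by its bar handle, carry the three chromed tap handles over to the white foam box and tip the tray so that they all slide off into the box, keeping the tray's lip low over the box so they do not drop far. Then set the empty tray down flat inside the rim of its plywood nest and let go of it. Leave the tape roll, the stack of cards with hinges and the single tap handle on the bench where they are.

Things in the scene. Friction and masses are not known exactly. Their poses are not given: they have to be found in the camera images.
- tray: Loose grey plastic tray, 160 (x) by 134 mm (y), floor and walls 4 mm thick; sides and back (-x) rise to 22 mm above the underside, the front (+x) is open: the mouth. Wooden bar handle above it along x, from x = -76 to +30 mm, 18 mm wide (y), 64 to 84 mm above the underside, on a post at the back; free space beneath. About 250 g. Origin: centre of the underside; z up.
- tray_grip (a point): Point inside the bar handle of the tray to pinch (across y), above the tray's centre, 74 mm above its underside; frame parallel to the tray's.
- tray_lip (a point): Middle of the tray's open front edge, on its floor's upper face: 80 mm ahead (+x) of the tray's origin, 4 mm above its underside; frame parallel to the tray's.
- handle1: Chromed tap handle to be packed: upright round metal body 32 mm across and 24 mm high with a black end face on top, and a stub lever 9 mm thick that sticks out to 43 mm from the body's axis, 13 mm above its foot. Origin: centre of the foot; z up along the body; the lever points along -x. About 90 g. It starts standing loose on the tray.
- handle2: Chromed tap handle to be packed: upright round metal body 32 mm across and 24 mm high with a black end face on top, and a stub lever 9 mm thick that sticks out to 43 mm from the body's axis, 13 mm above its foot. Origin: centre of the foot; z up along the body; the lever points along -x. About 90 g. It starts standing loose on the tray.
- handle3: Chromed tap handle to be packed: upright round metal body 32 mm across and 24 mm high with a black end face on top, and a stub lever 9 mm thick that sticks out to 43 mm from the body's axis, 13 mm above its foot. Origin: centre of the foot; z up along the body; the lever points along -x. About 90 g. It starts standing loose on the tray.
- packbox: White foam packing box, fixed, open on top: outside 210 mm (x) by 230 mm (y) by 70 mm high, walls and floor 20 mm thick (inside 170 by 190 mm, 50 mm deep). Origin: centre of the underside; z up.
- nest: Shallow plywood nest for the tray, fixed on the bench: 208 (x) by 182 mm (y), base 4 mm thick, rim 14 mm wide all round rising 8 mm above the base. Recess 180 (x) by 154 mm (y): the tray lies in it along x with 10 mm to spare on each side, its mouth either way. Origin: centre of the underside; z up.
- tape: Bystander: loose brown roll of tape lying flat, 90 mm across, 25 mm high. Origin: centre of the underside.
- cards: Bystander: loose stack of cardboard sheets with black plastic hinges on top, about 130 by 190 mm, 40 mm high. Origin: centre of the underside.
- spare: Bystander: a single tap handle like those on the tray, standing alone on the bench, to be left there. Origin: centre of its foot.
Things that resemble listed ones, but are neither listed nor needed, are in the scene too. Leave any turquoise look-alike of the handle1 alone.

How it is judged:
On the way:
1. all three tap handles are inside the foam box while the tray is still tipped by more than 17 degrees (x of handle1 in the frame of packbox between -0.085 and 0.085 m and y of handle1 in the frame of packbox between -0.095 and 0.095 m and z of handle1 in the frame of packbox between 0 and 0.065 m and x of handle2 in the frame of packbox between -0.085 and 0.085 m and y of handle2 in the frame of packbox between -0.095 and 0.095 m and z of handle2 in the frame of packbox between 0 and 0.065 m and x of handle3 in the frame of packbox between -0.085 and 0.085 m and y of handle3 in the frame of packbox between -0.095 and 0.095 m and z of handle3 in the frame of packbox between 0 and 0.065 m and angle between tray's own z axis and vertical above 0.3 rad), for 0.05 s.
At the end, for the whole second after the job is handed in: All three tap handles at rest in the foam box (inside its walls, origins below 65 mm); tray at rest, released, flat in the nest: centre within 18 mm of the nest's, underside within 2.5 mm of its base, tilt under 0.05 rad, along the nest's x within 0.25 rad, either way round (x of handle1 in the frame of packbox between -0.085 and 0.085 m and y of handle1 in the frame of packbox between -0.095 and 0.095 m and z of handle1 in the frame of packbox between 0 and 0.065 m and x of handle2 in the frame of packbox between -0.085 and 0.085 m and y of handle2 in the frame of packbox between -0.095 and 0.095 m and z of handle2 in the frame of packbox between 0 and 0.065 m and x of handle3 in the frame of packbox between -0.085 and 0.085 m and y of handle3 in the frame of packbox between -0.095 and 0.095 m and z of handle3 in the frame of packbox between 0 and 0.065 m and linear speed of each of handle1, handle2, handle3 below 0.03 m/s and horizontal distance between tray and nest below 0.018 m and z of tray in the frame of nest below 0.0065 m and angle between tray's own z axis and vertical below 0.05 rad and angle between the x axis of tray and the x axis of nest, either way round below 0.25 rad and linear speed of tray below 0.02 m/s); the robot touches nothing.
It fails at once if a tap handle moves faster than 2.2 m/s (dropped from high or thrown) (linear speed of any of handle1, handle2, handle3 above 2.2 m/s).
It fails at once if a bystander is moved by more than 30 mm (distance of any of tape, cards, spare from where it was at the start of the episode above 0.03 m).
It also fails if it takes over 59 s, if anything falls off the work surface, if the arm or the gripper's body presses on something with over 40 N, if the wrist force passes 120 N, or if a joint passes its speed limit or range.

## Robot

A 7-joint arm with a two-finger parallel gripper is mounted at the origin on the work surface. World frame = base frame: x ahead of the robot, y to its left, z up, the work surface at z = 0. Lengths are in m, angles in rad, forces in N, time in s.
With the tool pointing down it reaches from about 0.4 to 0.85 m from the base axis. Payload 10.4 kg.
Tool frame: the origin (TCP) lies at the very end of the fingers, on their centre line; the grasp point (between the pads) lies 19 mm behind it; z points along the fingers, y is the direction in which the jaws open and shut (so a half turn about z gives the same grasp; the last joint's range is limited). The gripper opens to 87 mm and grips with 3 to 60 N. Pads are 19 mm wide; open, the fingers measure 117 mm over their backs; the gripper's body (75 mm by 190 mm) begins 51 mm behind the grasp point.
Start: joints at [-1.272, 0.332, -0.065, 1.46, 0.022, 1.35, -0.088], TCP at [0.198, 0.593, 0.185] pointing down, gripper open.
Joint ranges: [-2.6, 2.6], [-0.5, 2.12], [-1.47, 1.34], [0.16, 2.42], [-1.27, 4.41], [0.06, 2.06], [-2.6, 2.6]. Speed limits (rad/s): [2.22, 2.22, 2.79, 2.79, 3.14, 3.14, 3.14].

## Interface

Orientations are given as a unit quaternion [x, y, z, w].
In Python, from bench import r, eyes, job gives the robot as it stands. The module is installed in compiled form; this text tells all that it offers.
- The arm moves only by the tool play_rows, never from a script. Its argument "motion" is a list of rows, each a list of 7 numbers: the shift along the tool's x, y, z as a fraction of full scale, then the turn, a rotation vector about the tool's x, y, z as a fraction of full scale, then the opening in per cent of the stroke, from 0 (shut) to 100 (fully open). A call has 1 to 5 rows; each row is the pose to reach, as a shift and turn from the pose commanded when the call began, along the tool's axes at that moment; what a row does not reach only later rows make up. Full scale, the value 1, is 0.2 m for a shift and 90 degrees for a turn. A row lasts 1/8 s, in which the tool goes at most 62.5 mm and 10.7 degrees, less where a joint would pass 70% of its speed; a pose out of reach is approached as far as the arm can. A call with a number of a shift or a turn outside -1 to 1 is refused whole. A call with a gripper value outside its range is refused whole. The fingers move at their own pace and stop on an object; "squeeze" is the grip in N (left out, the last holds). Time passes only in rows, so rows that repeat a pose let the fingers close. It gives the time, the measured TCP pose, the force and the opening at its end, in the units of the state.
- r.read_state(): the state, without advancing time (a new reading comes with each control period).
- eyes.camera(name): name is "side" or "top" or "wrist"; returns a dict with "image" (400x640x3 uint8, red, green, blue), "mtx" (3x3 intrinsics, pixels), "dist" ([k1, k2, p1, p2, k3] as OpenCV has them; the pictures are not rectified), "R" (3x3) and "t" (3): a world point X has camera coordinates R X + t. Camera axes: x right, y down, z forward; pixel columns grow to the right and rows downward; lengths in m; the calibration is good to about 2 mm. A picture is of the moment at which its call begins. There is no depth.
- job.close_job(): hands the job in, once; it reports no verdict.
Trained networks look in a picture, given as the dict that the camera call returned (one of the last four; its "shot" number tells which), for a name from the list of things; names that differ only in an ending like _2 or _b are one class to them, and where a whole thing is asked for, a point or a joint stands for the part that bears it (a point fixed in the world has none). Each returns a list of dicts, best first, with "p" (0 to 1); they miss things now and then, are a little off and sometimes report something else, mostly with a low value. They report only what shows in the picture. A call takes as long as a camera call. They do not tell look-alikes from the thing itself.
- eyes.regions_of(picture, label): "region" (400x640 bool, what is visible of it) and "xy" ([column, row] in pixels, amid what is visible of it).
- eyes.landmark_of(picture, label): "xy" ([column, row] in pixels: a listed point, or the origin of a listed thing).
The state is a dict: "time": time; "joint_positions": joint angles; "joint_vel": joint speeds; "joint_torque": joint torques, N m; "ee_pos": TCP position; "eef_rot": TCP orientation; "ft_force": force on the tool from outside, world axes, zero at the start; "torque": the same for the moment, N m; "width": finger opening in m.
Only numpy, scipy, OpenCV 4.12 (cv2) and the standard library are available. Lean on these libraries where they do the work, as an engineer would, in place of code of your own. Each camera call takes 0.05 s, during which the arm holds its last target. There are 200 camera calls.

## Working session

There is one attempt and no reset: what is moved stays moved. The work goes in short steps, Python scripts to look and compute and a tool call to move; the robot and the scene stay as the last step left them, time stands still between calls to the robot, and variables do not carry over. Pictures are saved under pics/ and viewed, about 8 in all and at most 12, crops included, and the job is handed in when it is done.

Besides the shell and the picture viewer there is one more tool, called in YAML: its name, and indented under it one key for each argument. play_rows: Moves the arm, as the interface text tells. Shift numbers are shares of 0.2 m and turn numbers shares of 90 degrees, none past 1 either way. Its arguments: {"type":"object","properties":{"motion":{"type":"array","items":{"type":"array","items":{"type":"number"}}},"squeeze":{"type":"number"}},"required":["motion"]}

```bash
mkdir -p pics
python3 - <<'E'
from bench import r, eyes
import cv2,numpy as np
s=r.read_state(); print(s['time'],s['ee_pos'],s['eef_rot'],s['width'])
L=['tray','tray_grip','tray_lip','handle1','packbox','nest','tape','cards','spare']
for n in ['top','side']:
    p=eyes.camera(n); cv2.imwrite(f'pics/{n}0.png',p['image'][:,:,::-1])
    print(n,p['mtx'].tolist(),p['dist'],p['R'].tolist(),p['t'])
    for l in L:
        print(l,[(np.round(d['xy']).tolist(),round(d['p'],2)) for d in eyes.landmark_of(p,l)][:6])
E
```

```text
0.0 [0.19753312 0.59250107 0.18445555] [ 1.60198013e-01  9.87084643e-01 -7.05630162e-04 -8.24615018e-05] 0.08715518816947906
top [[393.32179777544064, 0.0, 321.4759602460461], [0.0, 393.32179777544064, 200.74407282497052], [0.0, 0.0, 1.0]] [-0.00329901  0.          0.          0.          0.        ] [[-0.025299549692952287, -0.9995873829417072, -0.013601347325992962], [-0.9843829962330484, 0.027281159149097078, -0.17391335510169456], [0.17421265600575728, 0.008989005463903937, -0.9846670240584833]] [0.02703291 0.58700301 0.98144514]
tray [([332.0, 226.0], 0.65)]
tray_grip [([332.0, 224.0], 0.67)]
tray_lip [([332.0, 199.0], 0.81)]
handle1 [([347.0, 231.0], 0.71), ([334.0, 208.0], 0.64), ([316.0, 236.0], 0.61), ([343.0, 288.0], 0.6)]
packbox [([224.0, 241.0], 0.56)]
nest []
tape [([400.0, 144.0], 0.61), ([441.0, 225.0], 0.37)]
cards [([314.0, 128.0], 0.9)]
spare [([240.0, 154.0], 0.65)]
side [[479.4886533965683, 0.0, 319.9589649662796], [0.0, 479.4886533965683, 207.89448344808335], [0.0, 0.0, 1.0]] [-0.00335366  0.          0.          0.          0.        ] [[-0.7639328846576237, -0.6452954554230814, 0.0005682860189875867], [-0.49977648900151944, 0.591102738160336, -0.6331042678585159], [0.40820339143617573, -0.4839331856255272, -0.7740663169718297]] [0.44804945 0.34020439 0.85779729]
tray [([346.0, 240.0], 0.65)]
tray_grip [([346.0, 220.0], 0.94)]
tray_lip [([318.0, 220.0], 0.85), ([361.0, 231.0], 0.41)]
handle1 [([342.0, 255.0], 0.64), ([329.0, 228.0], 0.61), ([358.0, 232.0], 0.39)]
packbox [([256.0, 342.0], 0.62)]
nest [([418.0, 170.0], 0.59)]
tape [([320.0, 143.0], 0.64)]
cards [([244.0, 193.0], 0.73)]
spare [([190.0, 256.0], 0.72)]
```

View pics/top0.png

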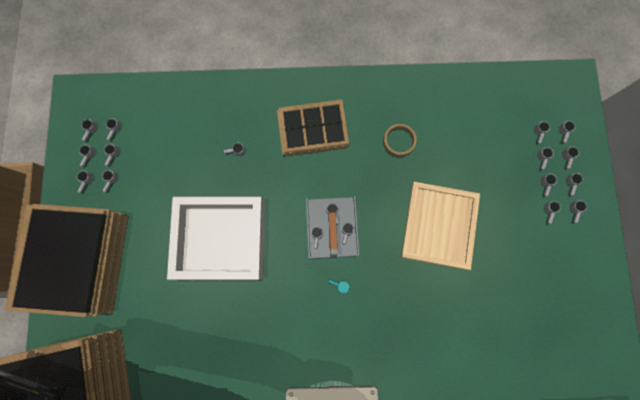

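View pics/side0.png

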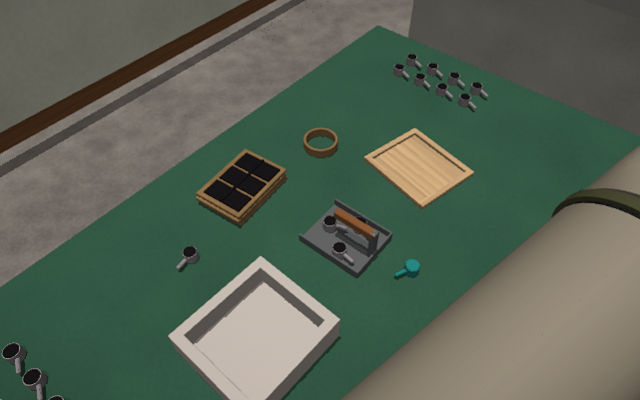

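The top view has the tray at (332,228) with its mouth towards +x, up in the picture, and three chromed handles on it at (332,208), (317,235) and (347,231). The box is at (215,238) and the nest at (441,226), slightly rotated. Look-alikes: the turquoise handle at (343,287), the lone spare at (238,149), and rack handles near the left and right edges. Only one grey tray is visible.

```bash
cat > h.py <<'E'
import cv2,numpy as np
from bench import r,eyes
def ray(p,uv):
    n=cv2.undistortPoints(np.array([[uv]],float),p['mtx'],np.array(p['dist'])).ravel()
    R=np.array(p['R']);t=np.array(p['t']); return -R.T@t, R.T@np.array([n[0],n[1],1.])
def onz(p,uv,z):
    c,d=ray(p,uv); return c+d*(z-c[2])/d[2]
def tri(a,ua,b,ub):
    A=[];B=[]
    for p,u in((a,ua),(b,ub)):
        c,d=ray(p,u); d=d/np.linalg.norm(d); M=np.eye(3)-np.outer(d,d); A.append(M);B.append(M@c)
    return np.linalg.lstsq(np.vstack(A),np.hstack(B),rcond=None)[0]
def rect(p,uvs,z):
    w=np.array([onz(p,u,z)[:2] for u in uvs],np.float32); return cv2.minAreaRect(w*1000)
E
python3 - <<'E'
from h import *
np.set_printoptions(precision=4,suppress=True)
a=eyes.camera('top'); b=eyes.camera('side')
for l in ['tray_grip','tray_lip','tray','packbox','cards','spare','tape']:
    x=eyes.landmark_of(a,l); y=eyes.landmark_of(b,l)
    if x and y: print(l,tri(a,x[0]['xy'],b,y[0]['xy']), onz(a,x[0]['xy'],0))
for p in(a,b):
  for l,z in [('tray',.022),('nest',.012),('packbox',.07)]:
    for d in eyes.regions_of(p,l)[:2]:
        m=d['region'].astype(np.uint8); c=max(cv2.findContours(m,0,1)[0],key=cv2.contourArea)[:,0,:]
        print(l,d['p'],m.sum(),d['xy'],rect(p,c,z))
  
for d in eyes.landmark_of(a,'handle1'): print(onz(a,d['xy'],.004))
# nest from outer corners eyeballed
print(rect(a,[(414.5,183),(480,193),(471,269),(403,257)],.012))
im=cv2.resize(a['image'][170:290,160:490,::-1],None,fx=2.4,fy=2.4,interpolation=2); cv2.imwrite('pics/c1.png',im)
E
```

```text
tray_grip [ 0.5239 -0.0148  0.0782] [ 0.5313 -0.0171  0.    ]
tray_lip [ 0.603  -0.0191 -0.0071] [ 0.599  -0.0205  0.    ]
tray [ 0.5248 -0.0166  0.0026] [ 0.5228 -0.0179  0.    ]
cards [ 0.8109  0.0243 -0.0138] [0.8052 0.0237 0.    ]
spare [0.7494 0.2386 0.0091] [0.7493 0.2384 0.    ]
tape [ 0.7554 -0.2026  0.0203] [ 0.7578 -0.2088  0.    ]
tray 0.63 2515 [329.7, 226.7] ((521.5126342773438, -14.206130981445312), (157.37445068359375, 133.9354248046875), 1.4029353857040405)
nest 0.68 5308 [443.4, 225.1] ((520.7584838867188, -308.58172607421875), (186.67080688476562, 209.2179412841797), 77.9134521484375)
packbox 0.93 7789 [216.6, 238.2] ((498.69122314453125, 282.0061340332031), (244.7009735107422, 211.07423400878906), 88.40160369873047)
tray 0.62 3464 [348.4, 235.6] ((521.3580322265625, -9.58782958984375), (165.1676025390625, 150.4106903076172), 2.114844560623169)
nest 0.76 4655 [417.4, 164.9] ((522.3897094726562, -304.33831787109375), (194.819580078125, 215.84832763671875), 78.06598663330078)
packbox 0.73 15014 [254.4, 335.8] ((491.220703125, 290.4240417480469), (238.64321899414062, 231.60446166992188), 88.52570343017578)
[ 0.5095 -0.0513  0.004 ]
[ 0.3606 -0.0396  0.004 ]
[ 0.572  -0.0149  0.004 ]
[0.5037 0.0264 0.004 ]
((520.4483032226562, -310.59503173828125), (180.45443725585938, 208.94871520996094), 78.0499496459961)
```

View pics/c1.png

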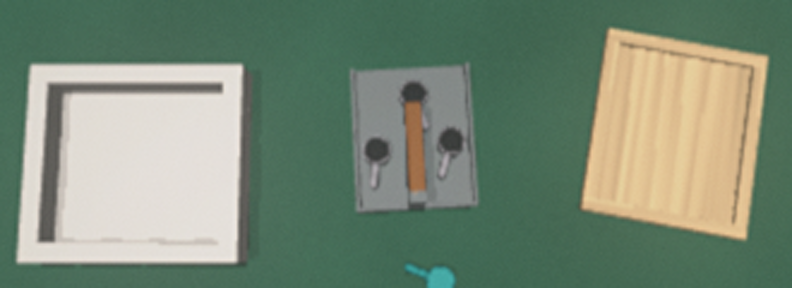

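```bash
cat >> h.py <<'E'
from scipy.spatial.transform import Rotation as Ro
def tool(yaw,tilt=0):  # yaw = azimuth of tray mouth (deg); tool x points opposite the mouth
    return Ro.from_euler('z',yaw,degrees=True)*Ro.from_euler('y',tilt,degrees=True)*Ro.from_matrix([[-1,0,0],[0,1,0],[0,0,-1]])
def go(pos,yaw,tilt=0):
    s=r.read_state(); C=Ro.from_quat(s['eef_rot']); d=C.inv().apply(np.array(pos)-s['ee_pos'])/.2
    w=(C.inv()*tool(yaw,tilt)).as_rotvec()*2/np.pi
    print('go',np.round(d,3).tolist(),np.round(w,3).tolist(),'t',round(s['time'],2))
def grip2tcp(g,yaw,tilt=0): return np.array(g)+tool(yaw,tilt).apply([0,0,.019])
E
python3 - <<'E'
from h import *
go((.42,.285,.26),0)
a=eyes.camera('top')
c=[(172.5,197),(261,197),(262.5,279.5),(167,279.5)]
print([onz(a,u,.07)[:2].round(3).tolist() for u in c],rect(a,c,.07))
E
```

```text
go [-1.542, -1.109, -0.374] [0.0, -0.0, -0.205] t 2.15
[[0.605, 0.398], [0.598, 0.168], [0.389, 0.164], [0.395, 0.403]] ((496.73504638671875, 280.78509521484375), (239.85491943359375, 210.26876831054688), 88.55421447753906)
```

play_rows:
  motion:
    - [-0.2,-0.14,-0.1,0,0,-0.05,100]
    - [-0.4,-0.28,-0.2,0,0,-0.1,100]
    - [-0.6,-0.42,-0.3,0,0,-0.16,100]
    - [-0.77,-0.555,-0.375,0,0,-0.205,100]
    - [-0.77,-0.555,-0.375,0,0,-0.205,100]

```text
time: 2.82
ee_pos: [0.3118, 0.4367, 0.2622]
eef_rot: [0.002, 1.0, 0.001, 0.001]
ft_force: [-0.5, 0.3, 0.7]
width: 0.0875
```

play_rows:
  motion:
    - [-0.2,-0.25,0,0,0,0,100]
    - [-0.4,-0.5,0,0,0,0,100]
    - [-0.54,-0.75,0,0,0,0,100]
    - [-0.54,-0.75,0,0,0.1,0,100]
    - [-0.54,-0.75,0,0,0.2,0,100]

```text
time: 3.45
ee_pos: [0.4163, 0.2898, 0.2613]
eef_rot: [-0.001, 0.987, 0.001, -0.158]
ft_force: [0.3, 0.5, 0.2]
width: 0.0871
```

play_rows:
  motion:
    - [0,0,0,0,0.1,0,100]
    - [0,0,0,0,0.2,0,100]
    - [0,0,0,0,0.3,0,100]
    - [0,0,0,0,0.3,0,100]

```text
time: 3.95
ee_pos: [0.4081, 0.2929, 0.2382]
eef_rot: [-0.0, 0.931, -0.022, -0.364]
ft_force: [0.4, 1.4, -0.8]
width: 0.0872
```

Run:
```python
from h import *
s=r.read_state(); print(np.round(s['joint_positions'],2),s['ee_pos'],np.degrees(np.arccos(-Ro.from_quat(s['eef_rot']).as_matrix()[2,2])))
```

```text
[-0.34  0.63 -0.25  1.15 -0.23  2.03  0.94] [0.40809906 0.29289785 0.23819148] 42.81385441742081
```

Run:
```python
from h import *
go((.42,.283,.165),0,48)
```

```text
go [-0.293, -0.035, 0.23] [-0.026, 0.058, -0.011] t 3.95
```

play_rows:
  motion:
    - [-0.17,0,0.17,0,0,0,100]
    - [-0.336,0,0.336,0,0.03,0,100]
    - [-0.336,0,0.336,0,0.03,0,100]
    - [-0.336,0,0.336,0,0.03,0,100]

```text
time: 4.45
ee_pos: [0.4134, 0.2892, 0.1472]
eef_rot: [-0.0, 0.923, -0.021, -0.383]
ft_force: [0.9, 0.6, 1.1]
width: 0.0871
```

Run:
```python
from h import *
s=r.read_state(); print(np.round(s['joint_positions'],2),s['ee_pos'],np.degrees(np.arccos(-Ro.from_quat(s['eef_rot']).as_matrix()[2,2])))
g=grip2tcp((.522,-.016,.074),1.4)
print(g)
```

```text
[-0.33  0.73 -0.24  1.21 -0.21  1.92  1.  ] [0.41342175 0.28924273 0.14718277] 45.11799991758402
[ 0.522 -0.016  0.055]
```

Run:
```python
from h import *
go((.45,.14,.25),1.4,0)
```

```text
go [0.223, -0.768, -0.464] [-0.021, -0.501, -0.015] t 4.45
```

play_rows:
  motion:
    - [0.1,-0.1,-0.25,0,-0.1,0,100]
    - [0.2,-0.3,-0.46,0,-0.2,0,100]
    - [0.22,-0.5,-0.46,0,-0.3,0,100]
    - [0.22,-0.7,-0.46,0,-0.4,0,100]
    - [0.22,-0.77,-0.46,0,-0.51,0,100]

```text
time: 5.08
ee_pos: [0.451, 0.1374, 0.2518]
eef_rot: [-0.007, 1.0, -0.019, 0.013]
ft_force: [-1.0, 0.4, 1.6]
width: 0.0872
```

Run:
```python
from h import *
go((.522,-.016,.18),1.4,0)
```

```text
go [-0.335, -0.757, 0.396] [-0.024, 0.016, -0.007] t 5.08
```

play_rows:
  motion:
    - [-0.1,-0.25,0,-0.024,0.016,-0.007,100]
    - [-0.2,-0.5,0.1,-0.024,0.016,-0.007,100]
    - [-0.335,-0.757,0.25,-0.024,0.016,-0.007,100]
    - [-0.335,-0.757,0.396,-0.024,0.016,-0.007,100]
    - [-0.335,-0.757,0.396,-0.024,0.016,-0.007,100]

```text
time: 5.7
ee_pos: [0.5197, -0.0142, 0.1761]
eef_rot: [-0.013, 1.0, -0.001, -0.006]
ft_force: [-0.5, 0.8, 1.3]
width: 0.0869
```

Run:
```python
from h import *
go((.522,-.016,.055),1.4,0)
w=eyes.camera('wrist'); cv2.imwrite('pics/w1.png',w['image'][:,:,::-1])
t=eyes.camera('side')
for p in (w,t): print([(d['xy'],d['p'],onz(p,d['xy'],.074)) for d in eyes.landmark_of(p,'tray_grip')])
```

```text
go [-0.019, -0.009, 0.605] [-0.001, -0.008, 0.001] t 5.7
[([318.4, 193.0], 0.67, array([ 0.52151861, -0.01289158,  0.074     ]))]
[([344.7, 218.4], 0.94, array([ 0.52780274, -0.01215106,  0.074     ]))]
```

View pics/w1.png

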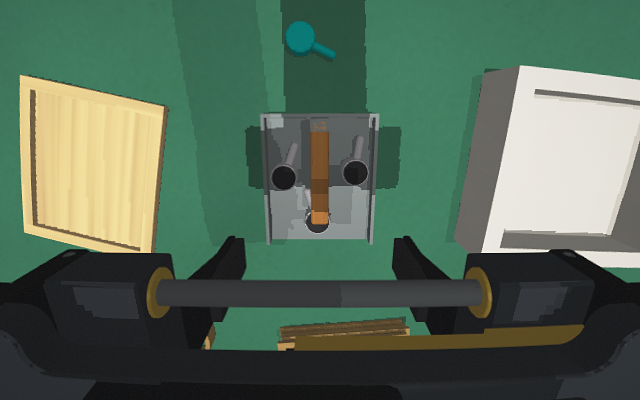

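The wrist view shows the bar from (320,125) to (318,220), centred between the fingers at columns 240 and 400, with the three chromed handles on the tray. The turquoise look-alike is well clear at (300,38). I'll go down and grip.

play_rows:
  motion:
    - [-0.015,0,0.2,0,0,0,100]
    - [-0.015,0,0.4,0,0,0,100]
    - [-0.015,0,0.52,0,0,0,100]
    - [-0.015,0,0.58,0,0,0,100]
    - [-0.015,0,0.585,0,0,0,100]

```text
time: 6.52
ee_pos: [0.522, -0.0144, 0.0588]
eef_rot: [-0.013, 1.0, -0.001, -0.006]
ft_force: [-0.3, -0.4, -0.1]
width: 0.087
```

play_rows:
  motion:
    - [0,0,0,0,0,0,60]
    - [0,0,0,0,0,0,30]
    - [0,0,0,0,0,0,10]
    - [0,0,0,0,0,0,0]
    - [0,0,0,0,0,0,0]
  squeeze: 50

```text
time: 7.15
ee_pos: [0.5217, -0.0148, 0.0582]
eef_rot: [-0.013, 1.0, -0.001, -0.006]
ft_force: [-0.3, -0.4, -0.3]
width: 0.0449
```

play_rows:
  motion:
    - [0,0,0,0,0,0,0]
    - [0,0,0,0,0,0,0]
    - [0,0,-0.03,0,0,0,0]
    - [0,0,-0.08,0,0,0,0]
    - [0,0,-0.13,0,0,0,0]

```text
time: 7.78
ee_pos: [0.5222, -0.0147, 0.0852]
eef_rot: [-0.013, 1.0, -0.001, -0.006]
ft_force: [-0.0, 0.0, -0.2]
width: 0.0015
```

Run:
```python
from h import *
w=eyes.camera('wrist');s=eyes.camera('side'); 
print(r.read_state()['width'],r.read_state()['ee_pos'])
im=np.hstack([cv2.resize(w['image'][90:270,200:440],(400,300)),cv2.resize(s['image'][160:300,260:440],(400,300))]);cv2.imwrite('pics/w2.png',im[:,:,::-1])
for p in (w,s): print([(d['xy'],d['p'],onz(p,d['xy'],.074)) for d in eyes.landmark_of(p,'tray_grip')])
```

```text
0.00038529569767298955 [ 0.52302727 -0.01472425  0.08580092]
[([322.0, 226.2], 0.6, array([ 0.52492147, -0.01054056,  0.074     ]))]
[([345.1, 217.9], 0.69, array([ 0.52799082, -0.01376445,  0.074     ]))]
```

View pics/w2.png

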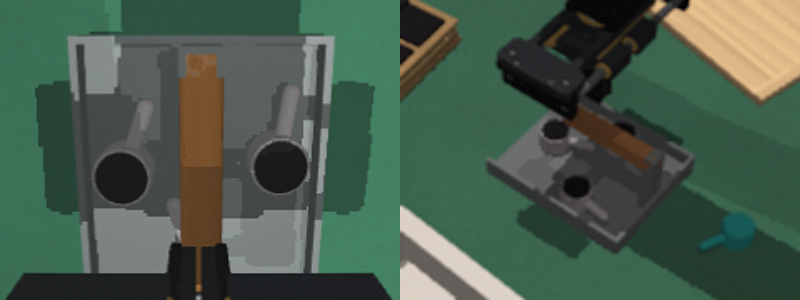

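The view shows the fingers shut just above the bar, because I lifted before they had finished closing. The tray and its three handles are undisturbed. I'll reopen and go down again.

play_rows:
  motion:
    - [0,0,-0.05,0,0,0,60]
    - [0,0.01,-0.05,0,0,0,60]
    - [0,0.01,-0.05,0,0,0,60]
    - [0,0.01,-0.05,0,0,0,60]
    - [0,0.01,-0.05,0,0,0,60]

```text
time: 8.6
ee_pos: [0.5219, -0.0128, 0.094]
eef_rot: [-0.013, 1.0, -0.001, -0.007]
ft_force: [-0.1, 1.0, -0.2]
width: 0.0426
```

play_rows:
  motion:
    - [0,0,0,0,0,0,60]
    - [0,0,0.06,0,0,0,60]
    - [0,0,0.14,0,0,0,60]
    - [0,0,0.2,0,0,0,60]
    - [0,0,0.205,0,0,0,60]

```text
time: 9.22
ee_pos: [0.5206, -0.0129, 0.0517]
eef_rot: [-0.013, 1.0, -0.001, -0.008]
ft_force: [0.0, 0.4, 0.1]
width: 0.0526
```

play_rows:
  motion:
    - [0,0,0,0,0,0,0]
    - [0,0,0,0,0,0,0]
    - [0,0,0,0,0,0,0]
    - [0,0,0,0,0,0,0]
    - [0,0,0,0,0,0,0]
  squeeze: 50

```text
time: 9.85
ee_pos: [0.5216, -0.0128, 0.0532]
eef_rot: [-0.013, 1.0, -0.001, -0.006]
ft_force: [-0.0, -0.1, -0.1]
width: 0.0101
```

play_rows:
  motion:
    - [0,0,0,0,0,0,0]
    - [0,0,0,0,0,0,0]
    - [0,0,0,0,0,0,0]

```text
time: 10.22
ee_pos: [0.5215, -0.0128, 0.0531]
eef_rot: [-0.013, 1.0, -0.001, -0.006]
ft_force: [-0.3, 0.3, 0.6]
width: 0.0005
```

Run:
```python
from h import *
np.set_printoptions(precision=3,suppress=True)
w=eyes.camera('wrist');s=eyes.camera('side')
im=np.hstack([cv2.resize(w['image'][90:290,190:450],(400,300),interpolation=2),cv2.resize(s['image'][150:300,250:450],(400,300),interpolation=2)]);cv2.imwrite('pics/w3.png',im[:,:,::-1])
st=r.read_state();e=st['ee_pos']
for p in(w,s):
    for q in [e,(.522,-.014,.074),(.552,-.014,.084),(.446,-.014,.084),(.602,-.014,.004)]: print(cv2.projectPoints(np.array([q],float),cv2.Rodrigues(np.array(p['R']))[0],np.array(p['t']),p['mtx'],np.array(p['dist']))[0].ravel())
for l in ['tray_grip','tray_lip']:
    x=eyes.landmark_of(w,l);y=eyes.landmark_of(s,l)
    print(l,[d['xy'] for d in x],[d['xy'] for d in y]);
    if x and y: print(tri(w,x[0]['xy'],s,y[0]['xy']))
```

```text
[316.203 228.243]
[314.002 241.039]
[312.708 290.921]
[316.824 117.478]
[313.432 289.136]
[346.788 225.646]
[347.379 219.264]
[336.54  209.238]
[376.822 235.173]
[318.746 220.25 ]
tray_grip [[317.4, 244.7]] [[348.8, 217.3]]
[ 0.518 -0.012  0.087]
tray_lip [] [[319.3, 220.2]]
```

View pics/w3.png

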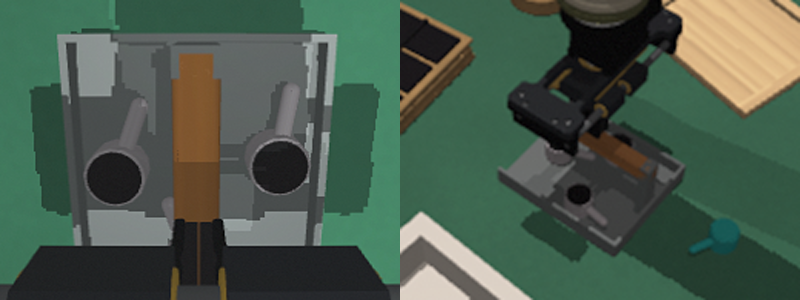

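Run:
```python
from h import *
w=eyes.camera('wrist');s=eyes.camera('side')
A=cv2.resize(w['image'][200:260,285:355],(400,343),interpolation=2)
B=cv2.resize(s['image'][190:255,310:390],(400,325),interpolation=2); B=np.vstack([B,np.zeros((18,400,3),np.uint8)])
cv2.imwrite('pics/w4.png',np.hstack([A,B])[:,:,::-1]); st=r.read_state(); print(st['width'],st['ft_force'])
```

```text
0.00041717004995522894 [ 0.03204834 -0.5480783   0.03725261]
```

View pics/w4.png

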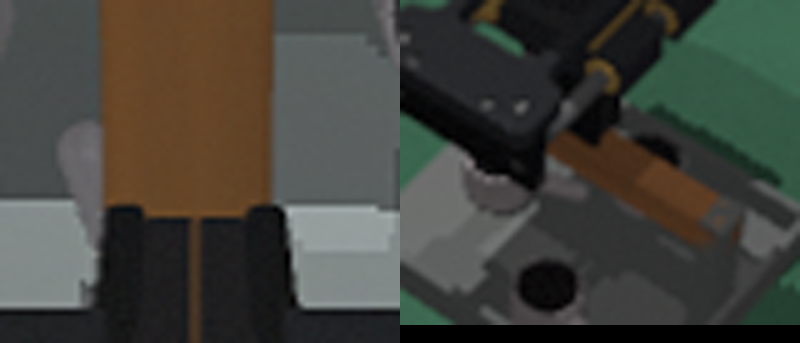

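Run:
```python
from h import *
np.set_printoptions(precision=4,suppress=True)
w=eyes.camera('wrist');s=eyes.camera('side');t=eyes.camera('top')
R=np.array(w['R']);tt=np.array(w['t']);print('C',-R.T@tt,'axis',R[2],'f',w['mtx'][0,0])
st=r.read_state();e=st['ee_pos'];print(e,(R@e+tt),st['width'],st['joint_positions'],st['joint_torque'])
pr=lambda p,q:cv2.projectPoints(np.array([q],float),cv2.Rodrigues(np.array(p['R']))[0],np.array(p['t']),p['mtx'],np.array(p['dist']))[0].ravel()
for dx in(-.03,0,.03): print(dx,[pr(w,e+[dx,y,.03])-pr(w,e+[dx,-y,.03]) for y in(.009,)], pr(w,(.522+dx,-.014,.084)))
# bar edges back end in side image
print(pr(s,(.446,-.005,.084)),pr(s,(.446,-.023,.084)),pr(s,(.446,-.005,.064)))
A=cv2.resize(t['image'][150:300,250:410],(640,600),interpolation=2);cv2.imwrite('pics/t5.png',A[:,:,::-1])
```

```text
C [ 0.4427 -0.0127  0.2524] axis [ 0.2853  0.0051 -0.9584] f 305.39187631069757
[ 0.5215 -0.0128  0.0531] [-0.0017  0.0187  0.2135] 0.0008735489730963533 [-0.0391  0.236  -0.0277  1.8749  0.0086  1.0436  1.5267] [  0.0002 -50.8734   0.4011 -34.1767   0.0475   0.1495  -0.0004]
-0.03 [array([31.1867,  0.8124])] [314.8443 200.0974]
0 [array([29.7034,  0.7537])] [313.7172 247.796 ]
0.03 [array([28.2818,  0.7006])] [312.7086 290.9066]
[374.2264 237.9047] [379.3951 232.4655] [373.3744 243.552 ]
```

The tips show at row 237 in the wrist picture and about z≈0.085 in the side view, though the reported TCP is 0.053. Both views put the real fingertips some 30 mm higher than the state says, so the fingers shut above the bar. I'll open part way and go down in small steps, watching the force.

play_rows:
  motion:
    - [0,0,-0.05,0,0,0,42]
    - [0,0,-0.05,0,0,0,42]
    - [0,0,-0.05,0,0,0,42]
    - [0,0,-0.05,0,0,0,42]
    - [0,0,-0.05,0,0,0,42]

```text
time: 11.4
ee_pos: [0.5216, -0.0128, 0.063]
eef_rot: [-0.013, 1.0, -0.001, -0.007]
ft_force: [0.4, 0.1, 0.6]
width: 0.0348
```

play_rows:
  motion:
    - [0,0,0.03,0,0,0,42]
    - [0,0,0.06,0,0,0,42]
    - [0,0,0.09,0,0,0,42]
    - [0,0,0.12,0,0,0,42]
    - [0,0,0.12,0,0,0,42]

```text
time: 12.02
ee_pos: [0.5209, -0.0129, 0.0385]
eef_rot: [-0.013, 1.0, -0.001, -0.007]
ft_force: [-0.5, -0.2, 0.3]
width: 0.0366
```

Run:
```python
from h import *
w=eyes.camera('wrist');s=eyes.camera('side')
A=cv2.resize(w['image'][190:260,280:360],(400,350),interpolation=2)
B=cv2.resize(s['image'][180:250,310:390],(400,350),interpolation=2)
cv2.imwrite('pics/w6.png',np.hstack([A,B])[:,:,::-1]); st=r.read_state(); print(st['width'],st['ft_force'],st['ee_pos'])
p=s
for z in (0,.01,.02,.03,.04): print(z,cv2.projectPoints(np.array([st['ee_pos']+[0,0,z]]),cv2.Rodrigues(np.array(p['R']))[0],np.array(p['t']),p['mtx'],np.array(p['dist']))[0].ravel())
```

```text
0.036168157465529885 [ 0.55995205  0.03950506 -1.01690955] [ 0.52139209 -0.01285763  0.0391557 ]
0 [346.55954021 229.53549989]
0.01 [346.76041741 226.77456816]
0.02 [346.9643052  223.97216927]
0.03 [347.17127162 221.12736392]
0.04 [347.38138678 218.23918428]
```

View pics/w6.png

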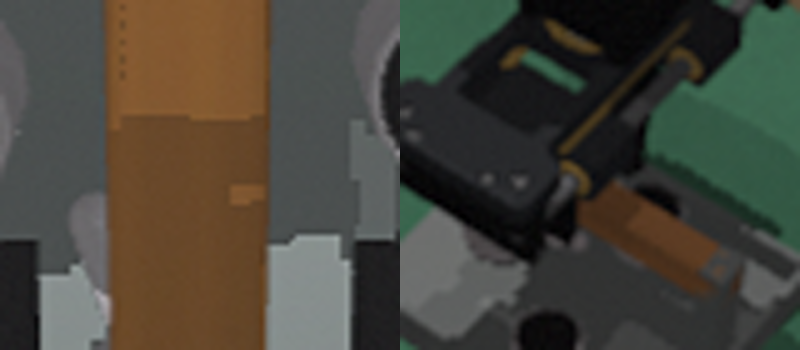

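The finger gap, 36 mm or 63 px, measures at the same depth as the bar top. That confirms the tips sit about 40 mm above the reported TCP. I'll go about 14 mm lower and close.

play_rows:
  motion:
    - [0,0.005,0.03,0,0,0,42]
    - [0,0.005,0.07,0,0,0,42]
    - [0,0.005,0.07,0,0,0,42]

```text
time: 12.5
ee_pos: [0.5205, -0.0119, 0.0242]
eef_rot: [-0.013, 1.0, -0.001, -0.007]
ft_force: [-0.7, -0.6, 0.3]
width: 0.0366
```

play_rows:
  motion:
    - [0,0,0,0,0,0,0]
    - [0,0,0,0,0,0,0]
    - [0,0,0,0,0,0,0]
    - [0,0,0,0,0,0,0]
    - [0,0,0,0,0,0,0]
  squeeze: 50

```text
time: 13.12
ee_pos: [0.5213, -0.0123, 0.0253]
eef_rot: [-0.013, 1.0, -0.001, -0.006]
ft_force: [0.4, -2.8, 3.0]
width: 0.0175
```

Gripped: the width stopped at 17.5 mm. I'll lift gently.

play_rows:
  motion:
    - [0,0,0,0,0,0,0]
    - [0,0,-0.02,0,0,0,0]
    - [0,0,-0.06,0,0,0,0]
    - [0,0,-0.12,0,0,0,0]
    - [0,0,-0.18,0,0,0,0]
  squeeze: 60

```text
time: 13.75
ee_pos: [0.5217, -0.0116, 0.0621]
eef_rot: [-0.013, 1.0, -0.001, -0.006]
ft_force: [1.0, -0.3, -4.9]
width: 0.0174
```

play_rows:
  motion:
    - [0,0,-0.06,0,0,0,0]
    - [0,0,-0.14,0,0,0,0]
    - [0,0,-0.24,0,0,0,0]
    - [0,0,-0.34,0,0,0,0]
    - [0,0,-0.4,0,0,0,0]

```text
time: 14.38
ee_pos: [0.5231, -0.0116, 0.1428]
eef_rot: [-0.013, 1.0, -0.001, -0.006]
ft_force: [-0.0, -0.7, -6.2]
width: 0.0171
```

Run:
```python
from h import *
w=eyes.camera('wrist');s=eyes.camera('side')
A=cv2.resize(w['image'],(480,300),interpolation=2)
B=cv2.resize(s['image'][110:290,250:442],(320,300),interpolation=2)
cv2.imwrite('pics/w7.png',np.hstack([A,B])[:,:,::-1]); st=r.read_state(); print(st['width'],st['ft_force'],st['torque'],st['ee_pos'],st['time'])
```

```text
0.01751466746378405 [ 0.16885166 -0.09608204 -5.07564038] [ 0.00446183 -0.12511766 -0.01574427] [ 0.52349426 -0.01163756  0.14270281] 14.475
```

View pics/w7.png

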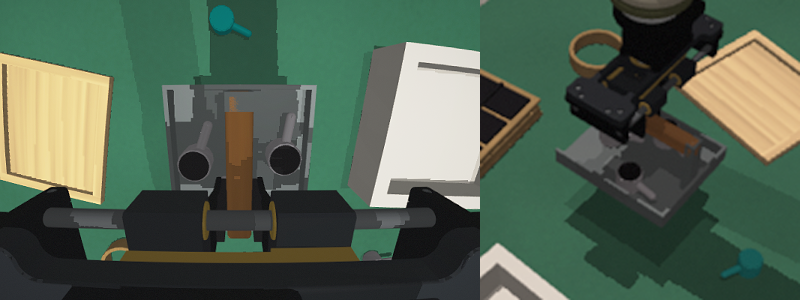

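Tray level in the grip, the wrist force shows about 0.52 kg, and all three handles are aboard: tops at (194,163) and (284,160), with the front one hidden under the gripper. Now to carry it, gently.

```bash
cat >> h.py <<'E'
def lip_pose(lip,yaw,tilt):  # TCP for a lip position; in-hand: tray underside .025 along tool z from reported TCP
    return np.array(lip)-tool(yaw,tilt).apply([-.08,0,.021])
E
python3 - <<'E'
from h import *
go((.44,.13,.165),0,0)
for a in (0,10,20,30,40,46): print(a,lip_pose((.455,.283,.082),0,a))
E
```

```text
go [0.4, 0.719, -0.108] [-0.001, -0.007, 0.017] t 14.47
0 [0.375 0.283 0.103]
10 [0.37986199 0.283      0.11657282]
20 [0.38700701 0.283      0.12909516]
30 [0.39621797 0.283      0.14018653]
40 [0.40721498 0.283      0.14950994]
46 [0.41453347 0.283      0.15413501]
```

play_rows:
  motion:
    - [0.03,0.05,-0.02,0,-0.003,0.003,0]
    - [0.11,0.19,-0.05,0,-0.007,0.008,0]
    - [0.21,0.37,-0.11,0,-0.007,0.017,0]
    - [0.31,0.55,-0.11,0,-0.007,0.017,0]
    - [0.4,0.72,-0.11,0,-0.007,0.017,0]

```text
time: 15.1
ee_pos: [0.4373, 0.1318, 0.1635]
eef_rot: [-0.0, 1.0, -0.001, -0.001]
ft_force: [-0.0, -0.6, -5.2]
width: 0.0174
```

Run:
```python
from h import *
go((.375,.283,.155),0,0)
```

```text
go [0.311, 0.756, 0.042] [-0.001, -0.002, 0.0] t 15.1
```

play_rows:
  motion:
    - [0.06,0.15,0,0,0,0,0]
    - [0.14,0.34,0,0,0,0,0]
    - [0.22,0.53,0,0,0,0,0]
    - [0.28,0.69,0.02,0,0,0,0]
    - [0.31,0.755,0.05,0,0,0,0]

```text
time: 15.72
ee_pos: [0.3752, 0.2832, 0.1532]
eef_rot: [-0.001, 1.0, -0.001, -0.001]
ft_force: [-0.1, -1.0, -5.4]
width: 0.0174
```

play_rows:
  motion:
    - [0,0,0.06,0,0,0,0]
    - [0,0,0.13,0,0,0,0]
    - [0,0,0.2,0,0,0,0]
    - [0,0,0.225,0,0,0,0]
    - [0,0,0.225,0,0,0,0]

```text
time: 16.35
ee_pos: [0.3771, 0.2808, 0.1084]
eef_rot: [0.0, 1.0, -0.001, -0.001]
ft_force: [-0.6, -0.1, -5.5]
width: 0.0175
```

Run:
```python
from h import *
for a in (10,20,30,38): go(lip_pose((.455,.283,.082),0,a),0,a)
s=eyes.camera('side'); 
cv2.imwrite('pics/s8.png',cv2.resize(s['image'][140:400,100:480],(760,520))[:,:,::-1])
```

```text
go [-0.014, 0.011, -0.041] [-0.001, 0.11, -0.001] t 16.35
go [-0.049, 0.011, -0.103] [-0.001, 0.221, -0.001] t 16.35
go [-0.095, 0.011, -0.159] [-0.001, 0.332, -0.001] t 16.35
go [-0.139, 0.011, -0.197] [-0.001, 0.421, -0.001] t 16.35
```

View pics/s8.png

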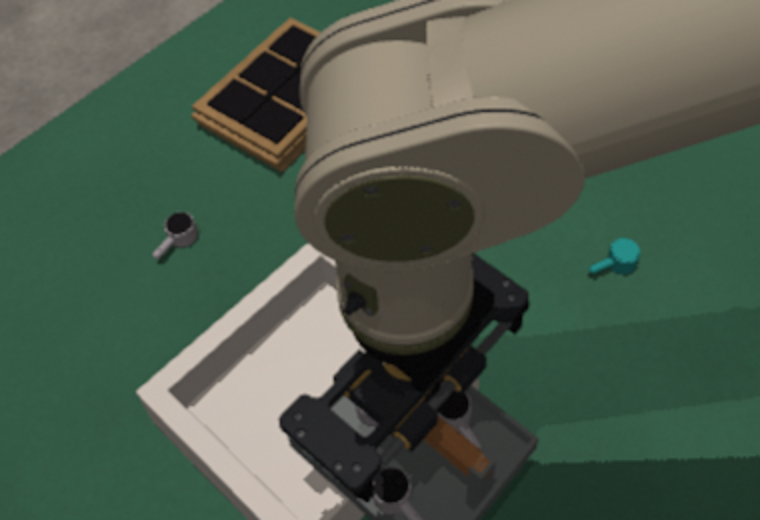

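Over the box: the tray mouth reaches past the near wall and the handles are still aboard. Now tip, keeping the lip fixed.

play_rows:
  motion:
    - [-0.005,0.01,-0.02,0,0.055,0,0]
    - [-0.014,0.01,-0.041,0,0.11,0,0]
    - [-0.03,0.01,-0.07,0,0.165,0,0]
    - [-0.049,0.01,-0.103,0,0.22,0,0]
    - [-0.07,0.01,-0.13,0,0.276,0,0]

```text
time: 17.02
ee_pos: [0.3924, 0.2835, 0.1357]
eef_rot: [0.0, 0.976, -0.0, -0.216]
ft_force: [-0.8, 1.0, -6.2]
width: 0.0176
```

Run:
```python
from h import *
for a in (30,35,40,44): go(lip_pose((.455,.283,.08),0,a),0,a)
```

```text
go [-0.012, -0.002, -0.019] [-0.0, 0.056, -0.0] t 17.02
go [-0.026, -0.002, -0.053] [-0.0, 0.112, -0.0] t 17.02
go [-0.042, -0.002, -0.085] [-0.0, 0.167, -0.0] t 17.02
go [-0.057, -0.002, -0.109] [-0.0, 0.212, -0.0] t 17.02
```

play_rows:
  motion:
    - [-0.012,0,-0.02,0,0.056,0,0]
    - [-0.012,0,-0.02,0,0.056,0,0]
    - [-0.026,0,-0.053,0,0.112,0,0]
    - [-0.042,0,-0.085,0,0.167,0,0]
    - [-0.042,0,-0.085,0,0.167,0,0]

```text
time: 17.65
ee_pos: [0.4067, 0.283, 0.1457]
eef_rot: [0.001, 0.94, -0.001, -0.341]
ft_force: [0.4, 0.5, -3.9]
width: 0.0177
```

play_rows:
  motion:
    - [0,0,0,0,0,0,0]
    - [0,0,0,0,0,0,0]
    - [0,0,0,0,0,0,0]

```text
time: 18.02
ee_pos: [0.4058, 0.2834, 0.1473]
eef_rot: [0.0, 0.94, -0.001, -0.341]
ft_force: [0.3, 1.0, -2.2]
width: 0.0174
```

Run:
```python
from h import *
s=eyes.camera('side');w=eyes.camera('wrist');t=eyes.camera('top')
for p,z in((s,.03),(w,.03),(t,.03)): print([(d['xy'],round(d['p'],2),onz(p,d['xy'],z).round(3)[:2]) for d in eyes.landmark_of(p,'handle1')])
st=r.read_state(); print(st['ft_force'],st['ee_pos'],2*np.degrees(np.arcsin(abs(st['eef_rot'][3]))))
```

```text
[([406.3, 268.3], 0.85, array([ 0.369, -0.02 ])), ([229.4, 335.6], 0.82, array([0.54 , 0.319])), ([247.7, 323.7], 0.54, array([0.531, 0.28 ])), ([264.5, 320.1], 0.46, array([0.512, 0.254]))]
[([66.1, 231.6], 0.85, array([ 0.375, -0.005]))]
[([441.0, 223.7], 0.73, array([ 0.521, -0.303])), ([343.3, 289.5], 0.44, array([ 0.357, -0.039]))]
[-0.8037183   0.29682971 -3.40935811] [0.40591846 0.28320153 0.14662923] 39.966331609127465
```

Run:
```python
from h import *
s=eyes.camera('side'); w=eyes.camera('wrist')
A=cv2.resize(s['image'][240:400,160:360],(440,352),interpolation=2);B=cv2.resize(w['image'][60:260,200:400],(352,352),interpolation=2)
cv2.imwrite('pics/s9.png',np.hstack([A,B])[:,:,::-1])
```

```text
(no output)
```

View pics/s9.png

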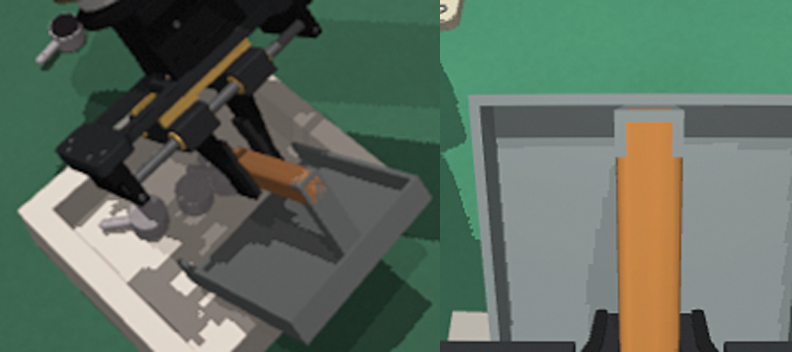

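The tray is empty in the wrist view and handles lie in the box. Two show clearly, at (150,215) and (200,190), and the detector found three inside. I'll raise, level and go to the nest.

play_rows:
  motion:
    - [0.1,0,-0.13,0,0,0,0]
    - [0.2,0,-0.26,0,0,0,0]
    - [0.2,0,-0.26,0,-0.11,0,0]
    - [0.2,-0.1,-0.26,0,-0.22,0,0]
    - [0.2,-0.3,-0.26,0,-0.33,0,0]

```text
time: 19.05
ee_pos: [0.4086, 0.2241, 0.2129]
eef_rot: [-0.001, 0.996, -0.0, -0.087]
ft_force: [-0.0, -0.5, -1.4]
width: 0.0175
```

Run:
```python
from h import *
go((.46,.07,.2),-5,0)
t=eyes.camera('top');s=eyes.camera('side')
for p in(t,s): print([(d['xy'],round(d['p'],2),onz(p,d['xy'],.03).round(3)[:2]) for d in eyes.landmark_of(p,'handle1')])
st=r.read_state(); print(st['ft_force'],st['ee_pos'])
```

```text
go [-0.262, -0.771, 0.02] [-0.005, -0.11, 0.057] t 19.05
[([227.4, 273.1], 0.59, array([0.407, 0.262])), ([217.0, 226.6], 0.56, array([0.529, 0.291])), ([343.7, 288.5], 0.5, array([ 0.36, -0.04])), ([228.4, 239.8], 0.46, array([0.493, 0.26 ])), ([202.9, 228.4], 0.39, array([0.525, 0.329]))]
[([247.1, 324.6], 0.87, array([0.53 , 0.282])), ([264.8, 328.4], 0.74, array([0.499, 0.266])), ([410.8, 269.4], 0.72, array([ 0.36 , -0.023])), ([227.5, 335.1], 0.65, array([0.543, 0.321]))]
[ 0.76578719  0.07120101 -3.15516509] [0.407861   0.22288742 0.21335045]
```

All three are in the box in both views, near (0.53,0.29), (0.50,0.26) and (0.53,0.32). On to the nest.

play_rows:
  motion:
    - [-0.04,-0.15,0,0,-0.05,0.02,0]
    - [-0.1,-0.35,0,0,-0.11,0.04,0]
    - [-0.18,-0.55,0.02,0,-0.11,0.057,0]
    - [-0.262,-0.77,0.02,0,-0.11,0.057,0]

```text
time: 19.75
ee_pos: [0.4601, 0.0692, 0.1987]
eef_rot: [0.044, 0.999, -0.005, -0.004]
ft_force: [-0.1, 0.8, -3.5]
width: 0.0177
```

Run:
```python
from h import *
go((.51,-.12,.19),-12,0)
```

```text
go [-0.332, -0.92, 0.049] [-0.006, -0.005, 0.077] t 19.75
```

play_rows:
  motion:
    - [-0.06,-0.18,0,0,0,0.02,0]
    - [-0.15,-0.42,0.02,0,0,0.04,0]
    - [-0.25,-0.68,0.04,-0.006,-0.005,0.077,0]
    - [-0.332,-0.92,0.05,-0.006,-0.005,0.077,0]

```text
time: 20.25
ee_pos: [0.5101, -0.1215, 0.1897]
eef_rot: [0.106, 0.994, -0.0, 0.0]
ft_force: [1.2, 0.0, -3.9]
width: 0.0178
```

Run:
```python
from h import *
go((.521,-.308,.12),-12,0)
```

```text
go [-0.249, -0.9, 0.349] [-0.0, 0.0, -0.001] t 20.25
```

play_rows:
  motion:
    - [-0.05,-0.2,0,0,0,0,0]
    - [-0.12,-0.45,0.05,0,0,0,0]
    - [-0.19,-0.7,0.15,0,0,0,0]
    - [-0.249,-0.9,0.28,0,0,0,0]
    - [-0.249,-0.9,0.35,0,0,0,0]

```text
time: 20.88
ee_pos: [0.5193, -0.31, 0.1177]
eef_rot: [0.107, 0.994, -0.001, -0.001]
ft_force: [0.2, 1.1, -3.3]
width: 0.0172
```

Run:
```python
from h import *
go((.521,-.308,.032),-12,0)
t=eyes.camera('top');w=eyes.camera('wrist');s=eyes.camera('side')
st=r.read_state();e=st['ee_pos'];zu=e[2]-.025
for n,p in(('t',t),('s',s),('w',w)):
  for l,z in(('tray_lip',zu+.004),('nest',.0),('nest',.012)):
    print(n,l,[(d['xy'],round(d['p'],2),onz(p,d['xy'],z).round(4)[:2]) for d in eyes.landmark_of(p,l)[:2]])
  for d in eyes.regions_of(p,'nest')[:1]:
    m=d['region'].astype(np.uint8); c=max(cv2.findContours(m,0,1)[0],key=cv2.contourArea)[:,0,:]; print(rect(p,c,.012))
print('expected lip',e+tool(-12).apply([-.08,0,.021]))
A=cv2.resize(w['image'][40:300,160:480],(480,390),interpolation=2);B=cv2.resize(s['image'][90:260,320:500],(320,302),interpolation=2);B=np.vstack([B,np.zeros((88,320,3),np.uint8)])
cv2.imwrite('pics/n10.png',np.hstack([A,B])[:,:,::-1])
```

```text
go [-0.007, 0.012, 0.429] [-0.001, -0.001, -0.004] t 20.88
t tray_lip [([462.7, 191.2], 0.59, array([ 0.5937, -0.3432]))]
t nest []
t nest []
((519.0120849609375, 271.0872497558594), (55.67324447631836, 24.987106323242188), 62.383033752441406)
s tray_lip [([401.1, 121.8], 0.74, array([ 0.598 , -0.3237]))]
s nest [([416.2, 168.5], 0.65, array([ 0.5225, -0.3031]))]
s nest [([416.2, 168.5], 0.65, array([ 0.5176, -0.2921]))]
((523.5260620117188, -304.5032958984375), (190.62567138671875, 215.831787109375), 77.98066711425781)
w tray_lip []
w nest []
w nest []
((431.9138488769531, -287.4815368652344), (181.2984619140625, 25.57208824157715), 77.79248809814453)
expected lip [ 0.59907764 -0.3216749   0.09842113]
```

View pics/n10.png

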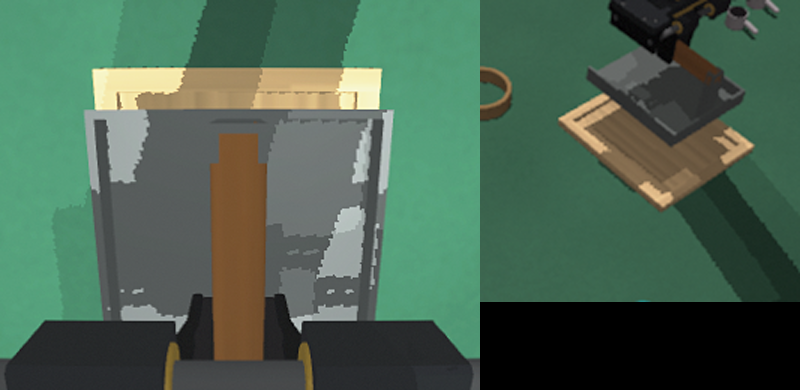

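Run:
```python
from h import *
w=eyes.camera('wrist'); e=r.read_state()['ee_pos']; zu=e[2]-.025
f=lambda c:(160+c[0]/1.5,40+c[1]/1.5)
u=Ro.from_euler('z',-12,degrees=True).apply
for a,b,z,L in(((93,68),(381,68),.012,.104),((85,110),(393,110),zu+.022,.08)):
    A,B=onz(w,f(a),z),onz(w,f(b),z); m=(A+B)/2; print(A,B,np.linalg.norm(A-B),np.degrees(np.arctan2(*(B-A)[:2])),'centre',m+u([L,0,0]))
```

```text
[ 0.40177311 -0.37389525  0.012     ] [ 0.44007211 -0.19467505  0.012     ] 0.18326673036115407 12.062558738834024 centre [ 0.52264996 -0.30590797  0.012     ]
[ 0.43064735 -0.35221622  0.11805909] [ 0.45806184 -0.22371852  0.11805909] 0.13138954956102306 12.043280797907945 centre [ 0.5226064  -0.30460031  0.11805909]
```

Tray and nest align within about 3 mm and 1 degree; the nest rim shows evenly on both sides of the tray. I'll lower it.

play_rows:
  motion:
    - [-0.005,0.005,0.1,0,0,0,0]
    - [-0.005,0.005,0.22,0,0,0,0]
    - [-0.005,0.005,0.34,0,0,0,0]
    - [-0.005,0.005,0.39,0,0,0,0]
    - [-0.005,0.005,0.41,0,0,0,0]

```text
time: 22.3
ee_pos: [0.5218, -0.3059, 0.0389]
eef_rot: [0.105, 0.994, -0.0, 0.001]
ft_force: [0.2, 0.4, -2.5]
width: 0.0177
```

play_rows:
  motion:
    - [0,0,0.01,0,0,0,0]
    - [0,0,0.02,0,0,0,0]
    - [0,0,0.025,0,0,0,0]
    - [0,0,0.025,0,0,0,0]

```text
time: 22.8
ee_pos: [0.5219, -0.3059, 0.0341]
eef_rot: [0.105, 0.994, -0.001, 0.001]
ft_force: [1.3, -0.0, -2.9]
width: 0.0177
```

play_rows:
  motion:
    - [0,0,0.01,0,0,0,0]
    - [0,0,0.02,0,0,0,0]
    - [0,0,0.024,0,0,0,0]
    - [0,0,0.024,0,0,0,0]

```text
time: 23.3
ee_pos: [0.5225, -0.306, 0.0299]
eef_rot: [0.105, 0.994, -0.001, 0.002]
ft_force: [1.7, -0.0, 4.1]
width: 0.0176
```

Contact: the force went from −2.9 to +4.1 N. I'll release and rise.

play_rows:
  motion:
    - [0,0,0,0,0,0,35]
    - [0,0,0,0,0,0,40]
    - [0,0,0,0,0,0,45]
    - [0,0,0,0,0,0,45]
    - [0,0,0,0,0,0,45]

```text
time: 23.92
ee_pos: [0.5217, -0.3059, 0.0291]
eef_rot: [0.105, 0.994, -0.0, 0.001]
ft_force: [0.3, -0.1, -0.4]
width: 0.0391
```

play_rows:
  motion:
    - [0,0,-0.1,0,0,0,45]
    - [0,0,-0.25,0,0,0,45]
    - [0,0,-0.45,0,0,0,45]
    - [0,0,-0.65,0,0,0,45]
    - [0,0,-0.8,0,0,0,45]

```text
time: 24.55
ee_pos: [0.5216, -0.3059, 0.1911]
eef_rot: [0.105, 0.994, -0.001, 0.002]
ft_force: [0.3, -0.2, -0.6]
width: 0.0393
```

Run:
```python
from h import *
t=eyes.camera('top');w=eyes.camera('wrist');s=eyes.camera('side'); st=r.read_state(); print(st['ee_pos'],st['width'],st['ft_force'],st['time'])
for n,p in(('s',s),('w',w)):
  for l,z in(('tray_lip',.008),('tray_grip',.078),('tray',.004)):
    print(n,l,[(d['xy'],round(d['p'],2),onz(p,d['xy'],z).round(4)[:2]) for d in eyes.landmark_of(p,l)[:1]])
for p in(t,s): print([(round(d['p'],2),onz(p,d['xy'],.03).round(3)[:2]) for d in eyes.landmark_of(p,'handle1')])
for l in('tape','cards','spare'): print(l,[(round(d['p'],2),onz(t,d['xy'],0).round(3)[:2]) for d in eyes.landmark_of(t,l)[:2]])
A=cv2.resize(w['image'][40:300,140:480],(480,367),interpolation=2);B=cv2.resize(s['image'][80:270,320:490],(328,367),interpolation=2)
cv2.imwrite('pics/n11.png',cv2.resize(np.hstack([A,B]),(800,363))[:,:,::-1])
```

```text
[ 0.52218343 -0.30616086  0.19084515] 0.03920154909954195 [ 0.00956025 -0.39529013 -0.45034995] 24.7
s tray_lip [([396.6, 147.8], 0.92, array([ 0.5995, -0.326 ]))]
s tray_grip [([419.9, 143.6], 0.88, array([ 0.5295, -0.3081]))]
s tray [([416.6, 164.1], 0.93, array([ 0.5286, -0.3132]))]
w tray_lip [([321.4, 228.1], 0.93, array([ 0.6005, -0.3181]))]
w tray_grip [([318.4, 186.0], 0.86, array([ 0.5235, -0.3055]))]
w tray [([319.7, 168.9], 0.94, array([ 0.5207, -0.3035]))]
[(0.67, array([0.531, 0.331])), (0.52, array([ 0.359, -0.043])), (0.42, array([0.496, 0.269])), (0.33, array([0.496, 0.271]))]
[(0.84, array([0.537, 0.325])), (0.73, array([0.497, 0.27 ])), (0.63, array([0.527, 0.281])), (0.57, array([ 0.364, -0.03 ]))]
tape [(0.73, array([ 0.75 , -0.213]))]
cards [(0.68, array([0.793, 0.03 ]))]
spare [(0.63, array([0.747, 0.241])), (0.61, array([0.54 , 0.346]))]
```

```bash
python3 -c "
from bench import job,r
job.close_job(); print(r.read_state()['time'])"
```

```text
the job is handed in; nothing more can be done
the job is handed in; nothing more can be done
```

The three chromed tap handles are in the foam box and the empty tray is back in its nest, released. I handed the job in at about 25 s on the robot's clock; it reports no verdict. I tipped the tray to 40° with its lip about 80 mm above the bench, just over the box rim.

**What the last checks showed**
- **Handles:** the side camera found all three inside the box, near (0.54, 0.33), (0.50, 0.27) and (0.53, 0.28). The top camera found only two separate ones at the end, but it had found all three right after tipping. I first counted them in the box while the tray was still tipped.
- **Tray:** it touched down at a height that matches the nest base, not the rim. It is within about 5 mm of the nest's centre by most readings; one side-camera estimate was 9 mm off, and 18 mm is allowed.
- **Bystanders:** the tape and spare measured within about 1 cm of where they started. The cards' estimate moved 13 mm, which I took for detector scatter because nothing went near them.

**What failed or disagreed**
- **First two grasps missed:** the first time I lifted before the fingers had closed. The second time they shut above the bar, because the real fingertips are about 40 mm above the reported tool position. The third grasp held after I allowed for that.
- **Final placing not seen:** the viewer had reached its 12-picture limit, so I judged it from the numbers alone.

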